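# Push a lens-tube ring under the spring-closed dust flap

## Robot

A 6-joint arm with a two-finger parallel gripper is mounted at the origin on a cart in front of the work surface, level with it; the furniture and walls round the work are solid. World frame = base frame: x ahead of the robot, y to its left, z up, the work surface at z = 0. Lengths are in m, angles in rad, forces in N, time in s.
With the tool pointing down it reaches from about 0.35 to 0.85 m from the base axis. Payload 8.1 kg.
Tool frame: the origin (TCP) lies on the front face of the gripper's body, between the roots of the fingers; the fingertips stand 84 mm ahead of it and the grasp point (between the pads) lies 65 mm ahead of it; x points along the fingers, y is the direction in which the jaws open and shut, and the axes are right-handed (so a half turn about x gives the same grasp; the last joint's range is limited). The gripper opens to 93 mm and grips with 3 to 60 N. Pads are 15 mm wide; open, the fingers measure 128 mm over their backs; the gripper's body (75 mm by 188 mm) begins 65 mm behind the grasp point.
Start: joints at [-1.373, 0.13, 1.488, -0, 1.523, -0.085], TCP at [0.167, -0.576, 0.303] pointing down, gripper open.
Joint ranges: [-2.96, 2.96], [-0.89, 2.26], [0.02, 2.5], [-1.34, 4.48], [0, 2.73], [-2.66, 2.66]. Speed limits (rad/s): [2.39, 2.39, 2.79, 3.14, 3.14, 3.14].

## Interface

Orientations are given as a rotation vector (axis times angle).
In Python, from plant import telemetry, read_camera, camera_params, robot gives the robot as it stands.
- The arm moves only by the tool step_arm, never from a script. Its argument "commands" is a list of rows, each an object with "xyz": the shift along the tool's x, y, z in mm, a list of three; "turn": the turn, a rotation vector about the tool's x, y, z in rad, a list of three; "grip": the finger opening in mm, from 0 to 93. In form: [{"xyz": [dx, dy, dz], "turn": [ax, ay, az], "grip": grip}, ...]. A call has 1 to 12 rows; each row is the pose to reach, as a shift and turn from the pose commanded when the call began, along the tool's axes at that moment; what a row does not reach only later rows make up. A row lasts 1/8 s, in which the tool goes at most 62.5 mm and 10.7 degrees, less where a joint would pass 70% of its speed; a pose out of reach is approached as far as the arm can. A call with a gripper value outside its range is refused whole. The fingers move at their own pace and stop on an object; "force" is the grip in N (left out, the last holds). Time passes only in rows, so rows that repeat a pose let the fingers close. It gives the time, the measured TCP pose, the force and the opening at its end, in the units of the state.
- telemetry.read_state(): the state, without advancing time (a new reading comes with each control period).
- read_camera(name): name is "scene" or "top" or "wrist"; returns the picture (400x640x3 uint8, red, green, blue); there is no depth.
- camera_params(name): a dict with "mtx" (3x3 intrinsics, pixels), "rvec" (rotation vector, rad) and "tvec" (3), from world to camera coordinates, as OpenCV has them. Camera axes: x right, y down, z forward; pixel columns grow to the right and rows downward; lengths in m; the calibration is good to about 2 mm. The wrist camera is an equidistant fisheye: a pixel r from the principal point sees the ray r / f radians off the axis. A picture is of the moment at which its call begins: read the wrist's pose just before it. camera_params takes no time and is no camera call; for the wrist camera it gives the pose at the moment of the call.
- robot.close_job(): hands the job in, once; it reports no verdict.
The state is a dict: "t": time; "q": joint angles; "dq": joint speeds; "joint_torque": joint torques, N m; "tool_pos": TCP position; "orientation": TCP orientation; "force": force on the tool from outside, world axes, zero at the start; "wrist_torque": the same for the moment, N m; "opening": finger opening in m.
Only numpy, scipy, OpenCV 4.12 (cv2) and the standard library are available. Lean on these libraries where they do the work, as an engineer would, in place of code of your own. Each camera call takes 0.05 s, during which the arm holds its last target. There are 200 camera calls.

## Task

Put the black lens-tube ring away in the dust chamber: with one fingertip press the yellow wing down and keep it down, so that the blue flap stays open, while the other fingertip pushes the ring along the white lane until it is wholly inside, under the flap's place; then draw the fingers back out of the lane and let the flap spring fully shut behind it. Only push the ring flat on the deck, never lift or tip it, and leave everything else standing where it is.

Things in the scene. Friction and masses are not known exactly. Their poses are not given: they have to be found in the camera images.
- chamber: Dust chamber fixed to the bench: a level white lane leads into a small chamber under a blue flap. Origin: on the bench (z = 0), under the hinge line, at the plane of the mouth. x points along the lane into the chamber (roughly away from the robot, turned up to 0.3 rad), y to the left, z up; chamber coordinates below are in this frame, mm. Chamber inside x = 3 to 48, walls 14 high, no roof but the flap.
- lane (a point): Point on the lane's floor (the deck, 16 above the bench), chamber x = -60, y = -30 (mid-lane). The deck runs from x = -110 to 52. The lane is 36 wide, y = -12 to -48, between aluminium rails 4 thick and, before the mouth, 6 high above the deck.
- mouth (a point): Middle of the chamber's mouth, on the deck: chamber x = 0, y = -30, z = 16.
- hinge_front (a point): Front end of the hinge rod's axis, chamber x = -104, y = 0, z = 33. The rod is 6 thick and runs along x to x = 52, between the wing on its left and the lane on its right, in two brackets at x = -107 and 54, 39 high above the bench.
- flap (a joint): Angle of the blue flap with its yellow wing (one rigid part) about the hinge rod, rad: 0 shut, 1.6 fully open (stop). A spring shuts it. The blue plate covers the chamber (x = 0 to 52, y = -4 to -53, 17 above the deck). Open at 1.3 or more it stands nearly upright, within about 24 of the hinge line, its top 86 above the bench; the right of the lane, y = -25 to -48, is then free for a finger.
- lip (a point): Lower right corner of the flap's front lip, moves with the flap. Shut, the lip (x = 0 to 3, y = -12 to -48) hangs to 5 above the deck and bars the lane; pushing the ring against it does not open it.
- wing (a point): Middle of the outer edge of the yellow wing with a black rubber strip, moves with the flap. The wing is a plate x = -104 to 48, reaching 38 out from the hinge; shut it slopes up to the left at 45 degrees, edge at y = 27, z = 60. A fingertip at about y = 26 lowered to 5 above the deck's height holds the flap at about 1.3 or more with 2 to 5 N, anywhere along the wing, and may slide along it.
- ring: Black lens-tube ring lying flat on the deck in the lane before the mouth, 31 mm across, 12 mm high, about 20 g; origin: centre of its underside. It is wholly inside when its centre stands at chamber x = 19 to 32 mm.
- optic_box: clear flat optics box, 58 x 64 x 18 mm; loose bystander on the bench, not to be moved; origin: near the centre of its underside.
- flux_jar: orange jar with black lid, 41 mm across, 37 mm high; loose bystander on the bench, not to be moved; origin: near the centre of its underside.
- dropper_bottle: white dropper bottle with red cap, 32 mm across, 95 mm high; loose bystander on the bench, not to be moved; origin: near the centre of its underside.
- tissue_box: white packet of lens tissue, 50 x 72 x 28 mm; loose bystander on the bench, not to be moved; origin: near the centre of its underside.
- solder_spool: solder spool with blue flanges, 62 mm across, 39 mm high; loose bystander on the bench, not to be moved; origin: near the centre of its underside.
- lens_mount: lens in a black round mount on a post, 26 x 40 x 79 mm; loose bystander on the bench, not to be moved; origin: near the centre of its underside.

How it is judged:
On the way, in this order (a step that is already met when the one before it is completed fails the run):
1. a finger holds the flap open while the ring is still in the lane before the mouth (value of joint flap above 0.7 rad and contact force between the fingers and flap above 0.2 N and x of ring in the frame of chamber below -0.005 m), for 0.1 s.
2. the ring is pushed inside while a finger still holds the flap open (value of joint flap above 0.7 rad and contact force between the fingers and flap above 0.2 N and x of ring in the frame of chamber between 0.016 and 0.037 m and y of ring in the frame of chamber between -0.05 and -0.01 m and z of ring in the frame of chamber below 0.02 m), for 0.1 s.
At the end, for the whole second after the job is handed in: the ring lies flat and at rest on the deck inside the chamber (centre 16 to 37 mm past the mouth plane) and the flap is shut behind it (within 0.08 rad) (x of ring in the frame of chamber between 0.016 and 0.037 m and y of ring in the frame of chamber between -0.05 and -0.01 m and z of ring in the frame of chamber below 0.02 m and value of joint flap below 0.08 rad and linear speed of ring below 0.01 m/s and angle between ring's own z axis and vertical below 0.1 rad); the robot touches nothing.
It fails at once if the ring is lifted more than 6 mm off the deck (z of ring in the frame of chamber above 0.022 m).
It fails at once if the ring is tipped by more than 0.4 rad (angle between ring's own z axis and vertical above 0.4 rad).
It fails at once if a bystander is moved by more than 20 mm (distance of any of optic_box, flux_jar, dropper_bottle, tissue_box, solder_spool, lens_mount from where it was at the start of the episode above 0.02 m).
It also fails if it takes over 35 s, if anything falls off the work surface, if the arm or the gripper's body presses on something with over 40 N, if the wrist force passes 120 N, or if a joint passes its speed limit or range.

## Working session

There is one attempt and no reset: what is moved stays moved. The work goes in short steps, Python scripts to look and compute and a tool call to move; the robot and the scene stay as the last step left them, time stands still between calls to the robot, and variables do not carry over. Pictures are saved under pics/ and viewed, about 8 in all and at most 12, crops included, and the job is handed in when it is done.

Besides the shell and the picture viewer there is one more tool, called after ">>>" as name(argument=value, ...), one argument or row to a line, values as JSON. step_arm: Moves the arm, as the interface text tells. Its arguments: {"type":"object","properties":{"commands":{"type":"array"},"force":{"type":"number"}},"required":["commands"]}

```bash
mkdir -p pics; ls; python3 - <<'E'
from plant import telemetry, read_camera, camera_params
import cv2
for n in ("scene","top"):
    im=read_camera(n); cv2.imwrite(f"pics/{n}0.png",im[:,:,::-1])
    p=camera_params(n); print(n,p)
s=telemetry.read_state(); print(s)
E
```

```text
pics
scene {'mtx': array([[516.04783265,   0.        , 325.40487971],
       [  0.        , 516.04783265, 200.71907883],
       [  0.        ,   0.        ,   1.        ]]), 'rvec': array([ 1.84581976, -2.01975055,  0.51803755]), 'tvec': array([0.1157205, 0.5882252, 1.1559504])}
top {'mtx': array([[492.09159072,   0.        , 317.16603305],
       [  0.        , 492.09159072, 196.59105177],
       [  0.        ,   0.        ,   1.        ]]), 'rvec': array([ 2.1553614 , -2.12351255,  0.1653332 ]), 'tvec': array([0.04876882, 0.65653413, 1.57426299])}
{'t': 0.1, 'q': array([-1.37339726e+00,  1.31068984e-01,  1.48915230e+00,  1.72721737e-05,
        1.52297157e+00, -8.53720747e-02]), 'dq': array([-0.00019534, -0.00275343, -0.00154211,  0.00074189, -0.0008599 ,
        0.00175459]), 'joint_torque': array([ 1.43962221e-03, -5.61338067e+01, -4.93100202e+01,  7.69671751e-02,
        2.90146231e-02, -6.42180794e-05]), 'tool_pos': array([ 0.16738242, -0.57580579,  0.3018121 ]), 'orientation': array([ 2.07044131,  0.29637838, -2.07059264]), 'force': array([-0.0685864 ,  0.29425657, -0.23300154]), 'wrist_torque': array([0.0026239 , 0.0079257 , 0.01166735]), 'opening': 0.09274190377540757}
```

View pics/top0.png

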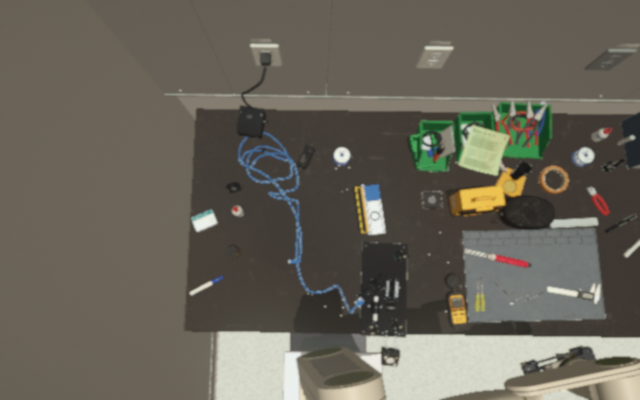

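View pics/scene0.png

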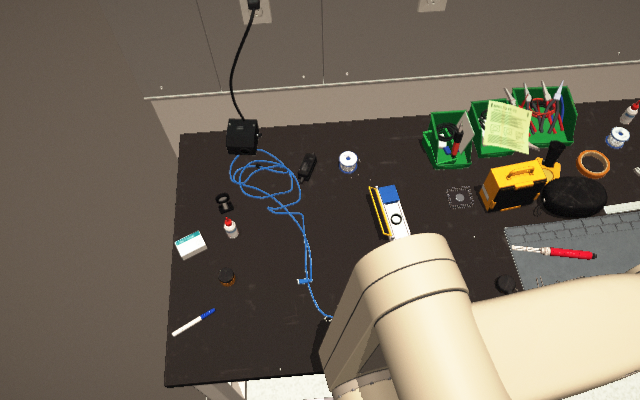

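The top view shows the chamber: yellow wing at about (363,210), blue flap at (373,192), ring at (375,216). The scene view has the same parts at (380,213), (388,194) and (396,219). The bystanders are well to the left.

```bash
cat > h.py <<'E'
import numpy as np, cv2
from scipy.spatial.transform import Rotation as R
from plant import telemetry, read_camera, camera_params
def ray(n,uv,p=None):
    p=p or camera_params(n); K=p["mtx"]; uv=np.atleast_2d(uv).astype(float)
    d=np.c_[(uv[:,0]-K[0,2])/K[0,0],(uv[:,1]-K[1,2])/K[1,1],np.ones(len(uv))]
    if n=="wrist":
        r=np.hypot(d[:,0],d[:,1])+1e-12
        d=np.c_[d[:,:2]/r[:,None]*np.sin(r)[:,None],np.cos(r)]
    M=R.from_rotvec(np.ravel(p["rvec"])).as_matrix()
    return -M.T@np.ravel(p["tvec"]), d@M
def plane(n,uv,z,p=None):
    c,d=ray(n,uv,p); return c+d*((z-c[2])/d[:,2])[:,None]
def proj(n,X,p=None):
    p=p or camera_params(n); K=p["mtx"]
    X=np.atleast_2d(X)@R.from_rotvec(np.ravel(p["rvec"])).as_matrix().T+np.ravel(p["tvec"])
    if n=="wrist":
        r=np.hypot(X[:,0],X[:,1]); s=np.arctan2(r,X[:,2])/r
        return np.c_[X[:,0]*s*K[0,0]+K[0,2],X[:,1]*s*K[1,1]+K[1,2]]
    return np.c_[X[:,0]/X[:,2]*K[0,0]+K[0,2],X[:,1]/X[:,2]*K[1,1]+K[1,2]]
E
python3 - <<'E'
from h import *
for n,(x0,x1,y0,y1) in (("top",(345,400,175,245)),("scene",(360,420,175,240))):
    im=cv2.imread(f"pics/{n}0.png")[y0:y1,x0:x1]; hsv=cv2.cvtColor(im,cv2.COLOR_BGR2HSV)
    for nm,lo,hi,z in (("yel",(15,110,90),(35,255,255),.046),("blue",(98,110,60),(125,255,255),.033)):
        m=cv2.inRange(hsv,lo,hi); c=max(cv2.findContours(m,0,2)[0],key=cv2.contourArea)
        r=cv2.minAreaRect(c); b=cv2.boxPoints(r)+[x0,y0]
        P=plane(n,np.vstack([b.mean(0),b]),z); print(n,nm,b.round(1).tolist(),P.round(3)[:,:2].tolist())
a=[cv2.resize(cv2.imread("pics/top0.png")[175:245,345:400],None,fx=7,fy=7,interpolation=2),cv2.resize(cv2.imread("pics/scene0.png")[175:245,360:415],None,fx=7,fy=7,interpolation=2)]
cv2.imwrite("pics/c0.png",np.hstack(a))
E
```

```text
top yel [[353.3, 186.2], [361.2, 185.1], [367.8, 232.6], [359.9, 233.7]] [[0.616, -0.085], [0.693, -0.061], [0.697, -0.087], [0.54, -0.109], [0.536, -0.083]]
top blue [[364.7, 185.4], [378.1, 183.7], [379.9, 198.1], [366.5, 199.8]] [[0.678, -0.126], [0.699, -0.1], [0.705, -0.145], [0.656, -0.151], [0.65, -0.106]]
scene yel [[367.2, 186.3], [374.9, 183.8], [391.3, 234.9], [383.6, 237.4]] [[0.613, -0.086], [0.694, -0.063], [0.7, -0.086], [0.537, -0.108], [0.532, -0.087]]
scene blue [[377.8, 187.4], [393.7, 182.1], [399.7, 200.1], [383.8, 205.4]] [[0.671, -0.122], [0.695, -0.094], [0.708, -0.142], [0.648, -0.15], [0.635, -0.103]]
```

View pics/c0.png

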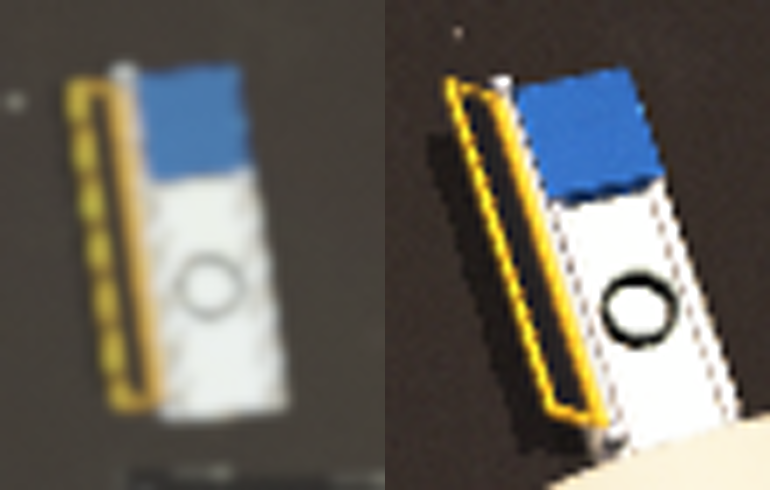

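```bash
cat >> h.py <<'E'
YAW=0.137; O=np.array([.645,-.098])
def cham(P,O=None,yaw=None):
    O=globals()["O"] if O is None else O; yaw=YAW if yaw is None else yaw
    P=np.atleast_2d(P); c,s=np.cos(yaw),np.sin(yaw); d=P[:,:2]-O
    return np.c_[d@[c,s],d@[-s,c],P[:,2:]]
def world(C):
    C=np.asarray(C,float); c,s=np.cos(YAW),np.sin(YAW)
    return np.r_[O+[c*C[0]-s*C[1],s*C[0]+c*C[1]],C[2]]
def state():
    s=telemetry.read_state(); return s,np.array(s["tool_pos"]),R.from_rotvec(s["orientation"])
def goal(C,sgn=1):
    "C: TCP target in chamber frame, m; prints shift in tool mm, turn"
    s,p,r=state()
    y=np.array([-np.sin(YAW),np.cos(YAW),0])*sgn; x=np.array([0,0,-1.]); 
    G=R.from_matrix(np.c_[x,y,np.cross(x,y)])
    print("shift",(r.inv().apply(world(C)-p)*1e3).round(1),"turn",(r.inv()*G).as_rotvec().round(4))
E
python3 - <<'E'
from h import *
s,p,r=state(); print(r.as_matrix().round(3))
n="top"
im=cv2.imread("pics/scene0.png"); print("ring approx",cham(plane("scene",[[396.4,219]],.022)), cham(plane("top",[[374.8,216]],.022)))
goal([-.07,-.006,.26],1); goal([-.07,-.006,.26],-1)
print(camera_params("wrist"))
E
```

```text
[[-0.     0.279 -0.96 ]
 [ 0.002 -0.96  -0.279]
 [-1.    -0.002 -0.   ]]
ring approx [[-0.05410915 -0.02842324  0.022     ]] [[-0.05207495 -0.03016387  0.022     ]]
shift [  42.4 -329.7 -521.8] turn [-2.9958e+00 -2.4000e-03 -1.0000e-04]
shift [  42.4 -329.7 -521.8] turn [ 0.1458 -0.      0.0016]
{'mtx': array([[309.70691629,   0.        , 318.40144872],
       [  0.        , 309.70691629, 202.36770724],
       [  0.        ,   0.        ,   1.        ]]), 'rvec': array([-2.34653245,  1.75855656,  0.22584229]), 'tvec': array([-0.5995977 , -0.02965765,  0.38934702])}
```

>>> step_arm(
  commands=[
    {"xyz": [5, -30, -48], "turn": [0.03, 0, 0], "grip": 45},
    {"xyz": [8, -60, -95], "turn": [0.06, 0, 0], "grip": 45},
    {"xyz": [12, -90, -142], "turn": [0.09, 0, 0], "grip": 45},
    {"xyz": [16, -120, -190], "turn": [0.12, 0, 0], "grip": 45},
    {"xyz": [20, -150, -238], "turn": [0.146, 0, 0], "grip": 45},
    {"xyz": [24, -180, -285], "turn": [0.146, 0, 0.0016], "grip": 45},
    {"xyz": [28, -210, -332], "turn": [0.146, 0, 0.0016], "grip": 45},
    {"xyz": [32, -240, -380], "turn": [0.146, 0, 0.0016], "grip": 45},
    {"xyz": [36, -270, -428], "turn": [0.146, 0, 0.0016], "grip": 45},
    {"xyz": [42, -300, -475], "turn": [0.146, 0, 0.0016], "grip": 45},
    {"xyz": [42, -330, -522], "turn": [0.146, 0, 0.0016], "grip": 45},
    {"xyz": [42, -330, -522], "turn": [0.146, 0, 0.0016], "grip": 45},
  ],
)

```text
t: 1.6
tool_pos: [0.578, -0.1103, 0.2598]
orientation: [2.147, 0.152, -2.149]
force: [0.0, -0.0, 0.3]
opening: 0.045
```

```bash
python3 - <<'E'
from h import *
import pickle
s,p,r=state(); print(s["t"],p,s["opening"],s["force"],s["dq"].round(3)); print(r.as_matrix().round(3))
P=camera_params("wrist"); im=read_camera("wrist"); pickle.dump(P,open("w1.pkl","wb")); cv2.imwrite("pics/w1.png",im[:,:,::-1])
for C in ([0,0,.016],[0,-.03,.016],[-.104,0,.033],[-.06,-.03,.016]): print(C,proj("wrist",world(C),P).round(1))
E
```

```text
1.6 [ 0.57802575 -0.11027005  0.2598159 ] 0.044996177776601434 [ 0.02219082 -0.02775179  0.26843179] [-0.061 -0.033  0.032 -0.028  0.011 -0.045]
[[-0.001  0.141 -0.99 ]
 [-0.    -0.99  -0.141]
 [-1.     0.     0.001]]
[0, 0, 0.016] [[315.4 125.3]]
[0, -0.03, 0.016] [[344.2 125.6]]
[-0.104, 0, 0.033] [[314.8 226.1]]
[-0.06, -0.03, 0.016] [[343.2 182. ]]
```

View pics/w1.png

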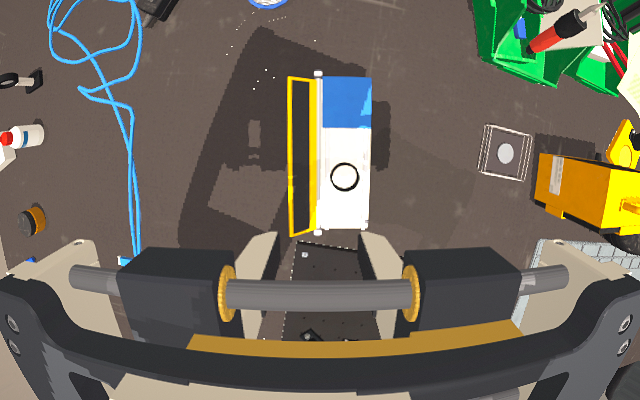

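Wrist view: blue flap at (323–371, 77–128), ring at about (344,177), wing from (290,77) to (292,236). The lane is clear.

```bash
python3 - <<'E'
from h import *
import pickle
P=pickle.load(open("w1.pkl","rb")); im=cv2.imread("pics/w1.png"); hsv=cv2.cvtColor(im,cv2.COLOR_BGR2HSV)
x0,x1,y0,y1=280,385,60,245
s=hsv[y0:y1,x0:x1]
b=cv2.inRange(s,(98,100,60),(125,255,255)); c=max(cv2.findContours(b,0,2)[0],key=cv2.contourArea).reshape(-1,2)+[x0,y0]
W=cham(plane("wrist",c,.035,P))*1e3; print("blue x",np.percentile(W[:,0],[3,97]).round(1),"y",np.percentile(W[:,1],[3,97]).round(1))
y=cv2.inRange(s,(15,110,90),(35,255,255)); v,u=np.nonzero(y)
# left (outer) edge per row
E=[(x0+u[v==k].min(),y0+k) for k in np.unique(v)][8:-8]; W=cham(plane("wrist",E,.060,P))*1e3
f=np.polyfit(W[:,0],W[:,1],1); print("wing edge slope",f[0],"y",np.median(W[:,1]),"x",W[:,0].min(),W[:,0].max())
g=cv2.cvtColor(im,cv2.COLOR_BGR2GRAY)[y0:y1,x0:x1]
w=((s[:,:,1]<50)&(s[:,:,2]>140)).astype(np.uint8)
n,l,st,ce=cv2.connectedComponentsWithStats(w)
for k in range(1,n):
    if st[k,4]>100:
        v,u=np.nonzero(l==k); W=cham(plane("wrist",np.c_[u+x0,v+y0],.016,P))*1e3
        print("white",st[k].tolist(),np.percentile(W[:,0],[1,50,99]).round(1),np.percentile(W[:,1],[1,50,99]).round(1))
d=(g<90).astype(np.uint8); n,l,st,ce=cv2.connectedComponentsWithStats(d)
for k in range(1,n):
    if 60<st[k,4]<900 and 320<st[k,0]+x0<350: 
        m=(l==k).astype(np.uint8); c=max(cv2.findContours(m,0,2)[0],key=cv2.contourArea)
        if len(c)<5: continue
        W=cham(plane("wrist",c.reshape(-1,2)+[x0,y0],.022,P))*1e3
        (cx,cy),rr=cv2.minEnclosingCircle(W[:,:2].astype(np.float32)); print("dark",st[k].tolist(),"centre",round(cx,1),round(cy,1),"r",round(rr,1))
# lane sides at z=.022 for some rows
for r in (150,205,220):
    row=w[r-y0]; u=np.nonzero(row)[0]+x0; W=cham(plane("wrist",[[u.min(),r],[u.max(),r]],.022,P))*1e3; print(r,u.min(),u.max(),W[:,:2].round(1).tolist())
E
```

```text
blue x [-1.5 49.7] y [-55.   -6.4]
wing edge slope 0.0003629151065461742 y 25.169527725127196 x -97.97243745621248 38.09136047979952
white [33, 18, 58, 158, 5370] [-113.3  -52.6   40.4] [-57.4 -27.5  -1.5]
dark [50, 103, 29, 28, 156] centre -53.2 -30.7 r 15.2
150 317 369 [[-25.5, -1.8], [-24.7, -55.8]]
205 317 368 [[-84.0, -2.1], [-83.7, -57.0]]
220 316 366 [[-100.8, -1.1], [-100.7, -55.6]]
```

```bash
sed -i 's/^YAW=.*/YAW=0.137; O=np.array([.6434,-.1002])/' h.py; python3 - <<'E'
from h import *
s,p,r=state(); print(cham(p)*1e3); c,_=ray("wrist",[[318,202]]); print("cam",cham(c)*1e3)
goal([-.082,-.0046,.160],-1); goal([-.082,-.0046,.105],-1)
E
```

```text
[[-67.33813072  -2.59645275 259.86378058]]
cam [[  2.22449787  -2.84323677 341.04761764]]
shift [99.9  1.9 14.5] turn [ 0.003   0.0013 -0.0011]
shift [154.9   1.8  14.5] turn [ 0.003   0.0013 -0.0011]
```

>>> step_arm(
  commands=[
    {"xyz": [30, 2, 14.5], "turn": [0.003, 0, 0], "grip": 44},
    {"xyz": [60, 2, 14.5], "turn": [0.003, 0, 0], "grip": 44},
    {"xyz": [90, 2, 14.5], "turn": [0.003, 0, 0], "grip": 44},
    {"xyz": [98, 2, 14.5], "turn": [0.003, 0, 0], "grip": 44},
    {"xyz": [100, 2, 14.5], "turn": [0.003, 0, 0], "grip": 44},
  ],
)

```text
t: 2.28
tool_pos: [0.5622, -0.1184, 0.1609]
orientation: [2.152, 0.141, -2.152]
force: [0.4, -0.3, 0.1]
opening: 0.044
```

```bash
python3 - <<'E'
from h import *
s,p,r=state(); print(s["t"],cham(p)*1e3,s["opening"],s["force"])
P=camera_params("wrist"); im=read_camera("wrist"); cv2.imwrite("pics/w2.png",im[:,:,::-1])
goal([-.082,-.0046,.105],-1)
E
```

```text
2.275 [[-82.92914147  -6.97266995 160.89250303]] 0.04396926585085166 [ 0.43889343 -0.29869085  0.10132757]
shift [56.4 -2.5 -0.4] turn [-0.0039 -0.0007 -0.002 ]
```

View pics/w2.png

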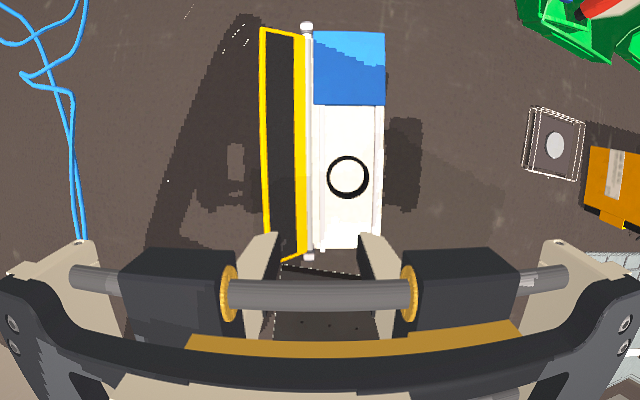

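Flap and ring untouched; fingers at rows ≥232 straddle the hinge as intended. Now press down.

>>> step_arm(
  commands=[
    {"xyz": [8, -2.5, -0.5], "turn": [-0.004, 0, -0.002], "grip": 44},
    {"xyz": [16, -2.5, -0.5], "turn": [-0.004, 0, -0.002], "grip": 44},
    {"xyz": [24, -2.5, -0.5], "turn": [-0.004, 0, -0.002], "grip": 44},
    {"xyz": [30, -2.5, -0.5], "turn": [-0.004, 0, -0.002], "grip": 44},
    {"xyz": [36, -2.5, -0.5], "turn": [-0.004, 0, -0.002], "grip": 44},
    {"xyz": [42, -2.5, -0.5], "turn": [-0.004, 0, -0.002], "grip": 44},
    {"xyz": [47, -2.5, -0.5], "turn": [-0.004, 0, -0.002], "grip": 44},
    {"xyz": [52, -2.5, -0.5], "turn": [-0.004, 0, -0.002], "grip": 44},
    {"xyz": [56, -2.5, -0.5], "turn": [-0.004, 0, -0.002], "grip": 44},
    {"xyz": [56, -2.5, -0.5], "turn": [-0.004, 0, -0.002], "grip": 44},
  ],
)

```text
t: 3.58
tool_pos: [0.5627, -0.1151, 0.1044]
orientation: [2.15, 0.149, -2.151]
force: [0.1, 1.5, 3.4]
opening: 0.044
```

```bash
python3 - <<'E'
from h import *
s,p,r=state(); print(s["t"],cham(p)*1e3,s["opening"],s["force"],s["wrist_torque"],r.as_matrix().round(3))
im=read_camera("wrist"); a=im[:,:,::-1]
b=read_camera("scene")[150:270,320:440,::-1]
cv2.imwrite("pics/w3.png",np.hstack([a[:,180:500],cv2.resize(b,(400,400),interpolation=2)]))
goal([-.082,-.0046,.105],-1)
E
```

```text
3.575 [[-81.99955434  -3.76542541 104.40643443]] 0.043961746344624505 [0.11382958 1.49884382 3.44601575] [ 0.30313441 -0.00943112 -0.04546596] [[-0.     0.137 -0.991]
 [ 0.001 -0.991 -0.137]
 [-1.    -0.001  0.   ]]
shift [-0.4  0.9 -0. ] turn [0.0008 0.0001 0.0009]
```

View pics/w3.png

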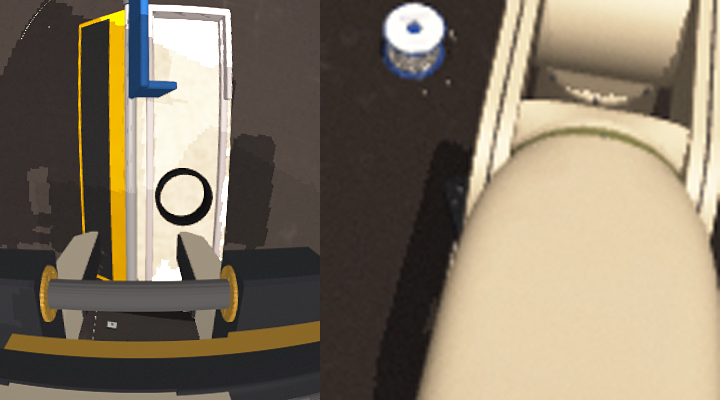

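Flap stands upright (blue lip edge at (176,85)), fingertip on the wing with 3.4 N, and the other finger is in the lane behind the ring (183,197). I'll shift 2 mm right to clear the lip, then push.

>>> step_arm(
  commands=[
    {"xyz": [0, 2, -3], "turn": [0, 0, 0], "grip": 44},
    {"xyz": [0, 2, -7], "turn": [0, 0, 0], "grip": 44},
    {"xyz": [0, 2, -12], "turn": [0, 0, 0], "grip": 44},
    {"xyz": [0, 2, -18], "turn": [0, 0, 0], "grip": 44},
    {"xyz": [0, 2, -24], "turn": [0, 0, 0], "grip": 44},
    {"xyz": [0, 2, -30], "turn": [0, 0, 0], "grip": 44},
    {"xyz": [0, 2, -36], "turn": [0, 0, 0], "grip": 44},
    {"xyz": [0, 2, -42], "turn": [0, 0, 0], "grip": 44},
    {"xyz": [0, 2, -48], "turn": [0, 0, 0], "grip": 44},
    {"xyz": [0, 2, -53], "turn": [0, 0, 0], "grip": 44},
    {"xyz": [0, 2, -57], "turn": [0, 0, 0], "grip": 44},
    {"xyz": [0, 2, -59], "turn": [0, 0, 0], "grip": 44},
  ],
)

```text
t: 5.18
tool_pos: [0.6217, -0.1091, 0.1047]
orientation: [2.15, 0.149, -2.15]
force: [-2.5, 2.6, 2.9]
opening: 0.0438
```

```bash
python3 - <<'E'
from h import *
import pickle
s,p,r=state(); print(s["t"],cham(p)*1e3,s["opening"],s["force"])
P=camera_params("wrist"); im=read_camera("wrist"); a=im[:,:,::-1]; pickle.dump(P,open("w4.pkl","wb")); cv2.imwrite("pics/w4.png",a)
cv2.imwrite("pics/w4c.png",cv2.resize(a[60:300,220:460],None,fx=2.4,fy=2.4,interpolation=2))
E
```

```text
5.175 [[-22.73066423  -5.87405068 104.74468442]] 0.04380547403411217 [-2.52666087  2.63467489  2.85745731]
```

View pics/w4c.png

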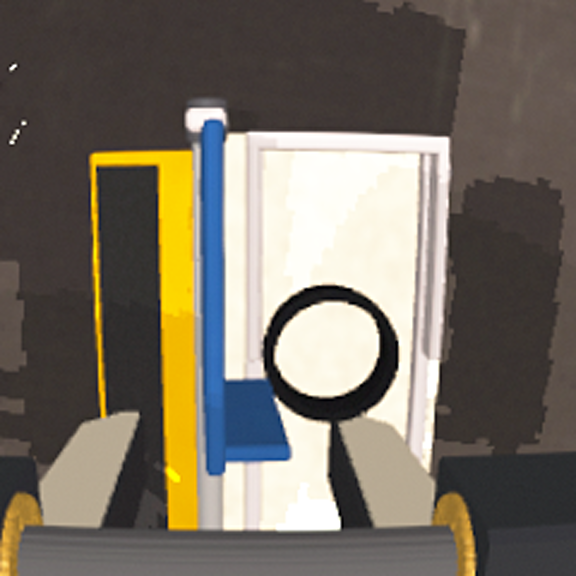

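Ring at crop (331,352) is in front of the right-hand finger, against the left rail, with the flap open and clear. I'll push the remaining ~25 mm.

>>> step_arm(
  commands=[
    {"xyz": [0, 0, -3], "turn": [0, 0, 0], "grip": 44},
    {"xyz": [0, 0, -7], "turn": [0, 0, 0], "grip": 44},
    {"xyz": [0, 0, -11], "turn": [0, 0, 0], "grip": 44},
    {"xyz": [0, 0, -15], "turn": [0, 0, 0], "grip": 44},
    {"xyz": [0, 0, -19], "turn": [0, 0, 0], "grip": 44},
    {"xyz": [0, 0, -22], "turn": [0, 0, 0], "grip": 44},
    {"xyz": [0, 0, -24], "turn": [0, 0, 0], "grip": 44},
    {"xyz": [0, 0, -24], "turn": [0, 0, 0], "grip": 44},
  ],
)

```text
t: 6.22
tool_pos: [0.6455, -0.1058, 0.1048]
orientation: [2.151, 0.149, -2.15]
force: [-1.1, 2.6, 2.2]
opening: 0.0438
```

```bash
python3 - <<'E'
from h import *
s,p,r=state(); print(s["t"],cham(p)*1e3,s["opening"],s["force"])
P=camera_params("wrist"); im=read_camera("wrist"); a=np.ascontiguousarray(im[:,:,::-1])
g=cv2.cvtColor(a,cv2.COLOR_BGR2GRAY); x0,y0=305,150
def show(C): print(C,proj("wrist",world(C),P).round(1))
for C in ([.0255,-.03,.028],[.0375,-.03,.016],[.048,-.03,.016],[.052,-.052,.030],[.052,-.03,.03]): show(C)
c=proj("wrist",world([.0255,-.03,.028]),P)[0]; print(c)
d=(g<70).astype(np.uint8); d[250:]=0; n,l,st,ce=cv2.connectedComponentsWithStats(d)
for k in range(1,n):
    if 100<st[k,4]<3000: print(st[k].tolist(),"centre est",(cham(plane("wrist",[[st[k,0]+st[k,2]/2,st[k,1]+st[k,3]/2]],.022,P))*1e3).round(1))
cv2.imwrite("pics/w5.png",a); cv2.imwrite("pics/w5c.png",cv2.resize(a[100:280,220:460],None,fx=2.4,fy=2.4,interpolation=2))
E
```

```text
6.225 [[  1.33402571  -5.81906315 104.81240704]] 0.043783624993169436 [-1.14293512  2.62650213  2.15739227]
[0.0255, -0.03, 0.028] [[362.8 210.6]]
[0.0375, -0.03, 0.016] [[360.6 184.3]]
[0.048, -0.03, 0.016] [[361.2 165.8]]
[0.052, -0.052, 0.03] [[406.4 162.6]]
[0.052, -0.03, 0.03] [[365.  161.7]]
[362.79229411 210.64726793]
[40, 0, 58, 69, 1739] centre est [[146.2 164.   22. ]]
[548, 0, 10, 29, 114] centre est [[ 158.1 -162.2   22. ]]
[220, 10, 29, 15, 132] centre est [[132.2  39.6  22. ]]
[214, 32, 45, 17, 103] centre est [[118.3  38.   22. ]]
[626, 94, 13, 15, 141] centre est [[ 113.6 -260.8   22. ]]
[262, 172, 26, 78, 1576] centre est [[23.5 17.8 22. ]]
[330, 179, 56, 71, 1080] centre est [[ 21.6 -28.3  22. ]]
[217, 181, 45, 69, 1878] centre est [[20.7 38.4 22. ]]
[607, 225, 24, 25, 124] centre est [[  -2.3 -266.9   22. ]]
[622, 241, 18, 9, 106] centre est [[ -11.9 -295.    22. ]]
[145, 246, 55, 4, 114] centre est [[-1.1 84.5 22. ]]
```

View pics/w5c.png

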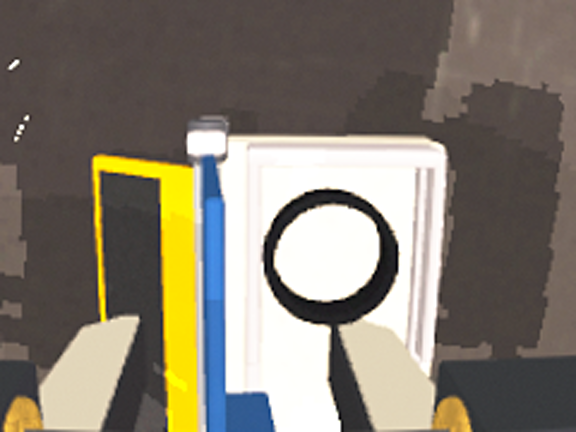

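Ring sits at crop (331,257), between the chamber walls, at x ≈ 24 mm (kinematics) to 27 mm (far rim in the image). Both are inside the window. Drawing back while still pressing.

>>> step_arm(
  commands=[
    {"xyz": [0, 0, 3], "turn": [0, 0, 0], "grip": 44},
    {"xyz": [0, 0, 8], "turn": [0, 0, 0], "grip": 44},
    {"xyz": [0, 0, 15], "turn": [0, 0, 0], "grip": 44},
    {"xyz": [0, 0, 23], "turn": [0, 0, 0], "grip": 44},
    {"xyz": [0, 0, 31], "turn": [0, 0, 0], "grip": 44},
    {"xyz": [0, 0, 39], "turn": [0, 0, 0], "grip": 44},
    {"xyz": [0, 0, 47], "turn": [0, 0, 0], "grip": 44},
    {"xyz": [0, 0, 55], "turn": [0, 0, 0], "grip": 44},
    {"xyz": [0, 0, 62], "turn": [0, 0, 0], "grip": 44},
    {"xyz": [0, 0, 65], "turn": [0, 0, 0], "grip": 44},
  ],
)

```text
t: 7.52
tool_pos: [0.5804, -0.1148, 0.1047]
orientation: [2.15, 0.149, -2.15]
force: [1.4, 2.8, 2.2]
opening: 0.044
```

>>> step_arm(
  commands=[
    {"xyz": [-5, 0, 0], "turn": [0, 0, 0], "grip": 44},
    {"xyz": [-11, 0, 0], "turn": [0, 0, 0], "grip": 44},
    {"xyz": [-17, 0, 0], "turn": [0, 0, 0], "grip": 44},
    {"xyz": [-23, 0, 0], "turn": [0, 0, 0], "grip": 44},
    {"xyz": [-29, 0, 0], "turn": [0, 0, 0], "grip": 44},
    {"xyz": [-35, 0, 0], "turn": [0, 0, 0], "grip": 44},
    {"xyz": [-41, 0, 0], "turn": [0, 0, 0], "grip": 44},
    {"xyz": [-50, 0, 0], "turn": [0, 0, 0], "grip": 44},
    {"xyz": [-70, 0, 0], "turn": [0, 0, 0], "grip": 44},
    {"xyz": [-100, 0, 0], "turn": [0, 0, 0], "grip": 44},
    {"xyz": [-125, 0, 0], "turn": [0, 0, 0], "grip": 44},
    {"xyz": [-125, 0, 0], "turn": [0, 0, 0], "grip": 44},
  ],
)

```text
t: 9.02
tool_pos: [0.5825, -0.1152, 0.2336]
orientation: [2.156, 0.147, -2.143]
force: [1.4, 0.3, 0.4]
opening: 0.0439
```

```bash
python3 - <<'E'
from h import *
s,p,r=state(); print(s["t"],cham(p)*1e3,s["force"])
P=camera_params("wrist"); a=np.ascontiguousarray(read_camera("wrist")[:,:,::-1])
s=cv2.cvtColor(a,cv2.COLOR_BGR2HSV); b=cv2.inRange(s,(98,100,60),(125,255,255)); b[:,:280]=0; b[:,420:]=0; b[:40]=0
c=max(cv2.findContours(b,0,2)[0],key=cv2.contourArea).reshape(-1,2)
W=cham(plane("wrist",c,.035,P))*1e3; print("blue",np.percentile(W[:,0],[3,97]).round(1),np.percentile(W[:,1],[3,97]).round(1))
y=cv2.inRange(s,(15,110,90),(35,255,255)); y[:,:260]=0; y[:,380:]=0; y[240:]=0; v,u=np.nonzero(y)
E=[(u[v==k].min(),k) for k in np.unique(v)][8:-8]; W=cham(plane("wrist",E,.060,P))*1e3; print("wing edge y",np.median(W[:,1]))
cv2.imwrite("pics/w6.png",a); cv2.imwrite("pics/w6c.png",cv2.resize(a[40:260,220:460],None,fx=2.4,fy=2.4,interpolation=2))
E
```

```text
9.025 [[-62.41523166  -6.58041566 233.61460516]] [1.37468984 0.30076997 0.4089088 ]
blue [ 0.6 51.5] [-52.9  -4.2]
wing edge y 27.43462121439718
```

View pics/w6c.png

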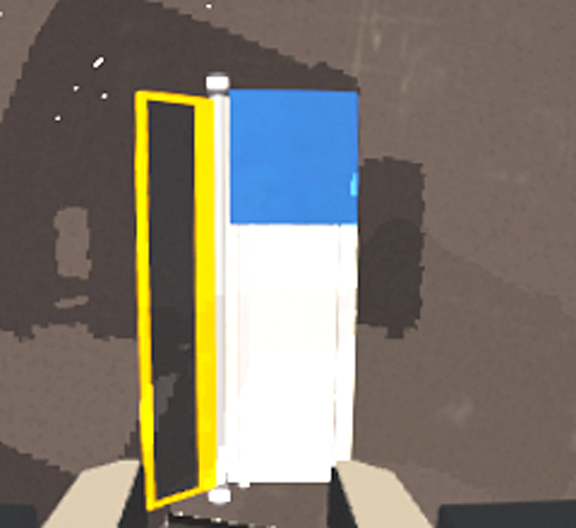

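The flap is fully shut, with its plate at crop (230–358, 90–223), matching the shut geometry. The lane is empty and the robot is touching nothing. Handing in.

```bash
python3 -c "
from plant import robot
print(robot.close_job())"
```

```text
the job is handed in; nothing more can be done
None
```

The ring is in the dust chamber with the flap shut behind it, and I handed the job in at about 9 s of the 35 s allowed. One fingertip held the wing down with about 2–3 N, standing the flap nearly upright, while the other pushed the ring in. I then drew back 65 mm still pressing and lifted away slowly.

- **Ring:** it stopped about 24 mm past the mouth by the arm's position and about 27 mm by the picture, inside the 19–32 mm window. The two figures differ by about 3 mm. I could not see the ring once the flap closed.
- **Flap:** after release, the plate measured x = 0.6 to 51.5 and y = -53 to -4 mm, and the wing edge was at y = 27.4 mm. These match the shut position to within about 1 mm.
- **Lane and robot:** the lane was empty and the fingers were about 130 mm above the deck. The force reading still showed about 1.4 N, which I took to be sensor offset or movement, since nothing was touching.
- **Bystanders:** the arm never went near them, but I did not measure them again at the end.

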